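# Put three mixed-up laundry things back in their own places

### The arm

A 6-joint arm with a two-finger parallel gripper is mounted at the origin on the work surface. World frame = base frame: x ahead of the robot, y to its left, z up, the work surface at z = 0. Lengths are in m, angles in rad, forces in N, time in s.
With the tool pointing down it reaches from about 0.3 to 0.85 m from the base axis. Payload 5.4 kg.
Tool frame: the origin (TCP) lies at the very end of the fingers, on their centre line; the grasp point (between the pads) lies 19 mm behind it (manip.grip_point_offset is the distance from the TCP to the grasp point, in m); z points along the fingers, y is the line along which they close (so a half turn about z gives the same grasp; the last joint's range is limited). The gripper opens to 85 mm and grips with 20 to 120 N. Pads are 22 mm wide; open, the fingers measure 114 mm over their backs; the gripper's body (76 mm by 85 mm) begins 54 mm behind the grasp point. The pads swing forward as they close: fully open they stand 13 mm farther back than shut.
Start: joints at [0.992, 0.158, 1.597, -0, 1.386, -0.21], TCP at [0.207, 0.536, 0.231] pointing down, gripper open.
Joint ranges: [-2.91, 2.91], [-0.94, 2.29], [0.18, 2.7], [-1.29, 4.43], [0.17, 2.64], [-3, 3]. Speed limits (rad/s): [2.57, 2.57, 3.14, 3.14, 3.14, 3.14].

### API

Orientations are given as [roll, pitch, yaw] about the fixed x, y, z axes, in that order (R = Rz(yaw) Ry(pitch) Rx(roll)).
In Python, from plant import manip gives the robot as it stands.
- The arm moves only by the tool jog_arm, never from a script. Its argument "moves" is one flat list of numbers, 4 for each row, row after row: the shift along the tool's x, y, z in m, then the turn about the tool's z in degrees. A call has 1 to 10 rows; each row shifts and turns the commanded pose from where the row before left it, along the tool's axes as they then stand; what a row does not reach is not made up. A row lasts 1/8 s, in which the tool goes at most 62.5 mm and 10.7 degrees, less where a joint would pass 70% of its speed; a pose out of reach is approached as far as the arm can. A call is refused whole if a number of a shift passes 0.0625 or a number of a turn 10.7, either way. A call with a gripper value outside its range is refused whole. "fingers" is the finger opening in m, from 0 to 0.0854, set as the call begins (left out, the last holds). The fingers move at their own pace and stop on an object; "grip_force" is the grip in N (left out, the last holds). Time passes only in rows, so rows that do not move let the fingers close. It gives the time, the measured TCP pose, the force, the opening and the grip force at its end, in the units of the state.
- manip.get_state(): the state, without advancing time (a new reading comes with each control period).
- manip.camera(name): name is "scene" or "top" or "wrist"; returns the picture (400x640x3 uint8, red, green, blue); there is no depth.
- manip.camera_info(name): a dict with "mtx" (3x3 intrinsics, pixels), "view" (4x4, takes a point from world to camera coordinates); the wrist camera has in their place "mount" (4x4, takes a point from camera to tool coordinates, whose origin is the TCP and whose axes are the flange's). Camera axes: x right, y up, looking along -z (the intrinsics and any distortion apply to the point x, -y, -z); pixel columns grow to the right and rows downward; lengths in m; the calibration is good to about 2 mm. A picture is of the moment at which its call begins: read the wrist's pose just before it. camera_info takes no time and is no camera call.
- manip.finish_job(): hands the job in; it is judged then, once.
The state is a dict: "time": time; "q": joint angles; "dq": joint speeds; "tau": joint torques, N m; "position": TCP position; "ee_rot": TCP orientation; "contact_force": force on the tool from outside, world axes, zero at the start; "moment": the same for the moment, N m; "width": opening from 0.0 (shut) to 1.0 (fully open); "gripper_force": force on a finger pad.
Only numpy, scipy, OpenCV 4.12 (cv2) and the standard library are available. Lean on these libraries where they do the work, as an engineer would, in place of code of your own. Each camera call takes 0.05 s, during which the arm holds its last target. There are 200 camera calls.

### The job

The cup of pegs, the pump bottle and the sink stopper were put back in each other's places. Stand each upright in the middle of its own place: the cup of pegs on the round cork mat, the pump bottle on the oblong steel tray, the stopper on the square tile; the slatted wooden duckboard is free to park things on meanwhile. Do not tip the cup or the bottle over, and leave the lint brush, the jar and the soap box where they are.

Things in the scene. Friction and masses are not known exactly. Their poses are not given: they have to be found in the camera images.
- cup_mid (a point): Loose. White ceramic cup full of wooden clothes pegs: straight round wall 60 mm across, rim 80 mm above its foot, peg ends up to 107 mm. The pegs are fixed in it. 0.2 to 0.33 kg. Point on its axis 52 mm above its foot; z up along the axis. It starts on the steel tray.
- bottle_mid (a point): Loose. Closed white pump bottle with grey pump: round body 56 mm across with straight sides to 78 mm above its foot, then a neck; pump head top at 115 mm, its short nozzle reaching 38 mm out from the axis at 110 mm height. 0.15 to 0.37 kg. Point on its axis 57 mm above its foot; z up, +x the way the nozzle points (grip across it, along y). It starts on the ceramic tile.
- stopper_mid (a point): Loose. Black hard-silicone sink stopper with a little steel loop: plug 42 mm across at the foot widening to 47 mm, a band 51 mm across from 22 to 35 mm above its foot (grip on this), loop 16 mm wide up to 46 mm. 0.06 to 0.09 kg. Point on its axis 23 mm above its foot; z up. It starts on the round cork mat.
- cork_spot (a point): Fixed. Round cork mat, 100 mm across and 6 mm thick. Point at the middle of its upper face; z up. The cup's proper place.
- tile_spot (a point): Fixed. Square white ceramic tile, 100 x 100 mm and 8 mm thick. Point at the middle of its upper face; z up. The stopper's proper place.
- tray_spot (a point): Fixed. Oblong steel drip tray, dark floor and brighter rim, 130 (its x) x 92 mm (its y), floor 4 mm above the shelf, with a rounded rim that rises 3 mm above the floor. Point at the middle of its floor; z up. The bottle's proper place.
- duckboard_spot (a point): Fixed. Wooden slatted duckboard, 130 (its x) x 114 mm (its y), 12 mm high, flat enough on top to stand things on; empty at the start, free for parking. Point at the middle of its upper face; z up.
- brush_mid (a point): Loose bystander, to be left alone. Steel lint brush lying on the shelf, head roughly towards the robot, 200 mm long, 38 mm wide, 24 mm high. Point near its middle, 14 mm above the shelf: along its x the head reaches 75 mm ahead of it, the handle 124 mm behind.
- jar_mid (a point): Loose bystander, to be left alone. Amber glass jar with a lid, 54 mm across, 70 mm high, 0.25 kg. Point on its axis half-way up.
- soapbox_mid (a point): Loose bystander, to be left alone. Closed grey soap box with a white lid, 98 (its x) x 65 x 38 mm. Point at its centre, 19 mm above the shelf.
Things that resemble listed ones, but are neither listed nor needed, are in the scene too. Leave any yellow look-alike of the part that bears cup_mid alone. Of the things shaped like the part that bears cork_spot, the cork one is meant.

How it is judged:
By the outcome, as a careful person would: the job done as asked, in the order asked, and still so for the second after the job is handed in, with the robot touching nothing.
It also fails if it takes over 106 s, if anything falls off the work surface, if the arm or the gripper's body presses on something with over 40 N, if the wrist force passes 120 N, or if a joint passes its speed limit or range.

## Working session

There is one attempt and no reset: what is moved stays moved. The work goes in short steps, Python scripts to look and compute and a tool call to move; the robot and the scene stay as the last step left them, time stands still between calls to the robot, and variables do not carry over. Pictures are saved under pics/ and viewed, at most 14 in all, crops included, and the job is handed in when it is done.

Besides the shell and the picture viewer there is one more tool, called after "Request:" by a JSON object that holds its "fn" and its "kwargs", one argument or row to a line. jog_arm: Moves the arm, as the interface text tells. Its arguments: {"type":"object","properties":{"moves":{"type":"array","items":{"type":"number"}},"fingers":{"type":"number"},"grip_force":{"type":"number"}},"required":["moves"]}

```bash
ls; mkdir -p pics; python3 - <<'E'
from plant import manip
import cv2, numpy as np
s=manip.get_state(); print(s['time'],s['position'],s['ee_rot'],s['width'])
for n in ('scene','top','wrist'):
    cv2.imwrite(f'pics/{n}0.png',manip.camera(n)[:,:,::-1]); print(n,{k:np.round(v,4).tolist() if not isinstance(v,str) else v for k,v in manip.camera_info(n).items()})
print(manip.grip_point_offset)
a=[cv2.imread(f'pics/{n}0.png') for n in ('scene','top')]
cv2.imwrite('pics/both.png',cv2.resize(np.vstack(a),None,fx=.75,fy=.75,interpolation=cv2.INTER_AREA))
E
```

```text
pics
0.0 [0.20696928 0.53580399 0.23028364] [-3.13969275e+00 -4.15916170e-04  2.77275686e+00] 0.998307315798675
scene {'mtx': [[365.0268, 0.0, 319.5015], [0.0, 365.0268, 197.9093], [0.0, 0.0, 1.0]], 'view': [[0.1175, 0.9931, -0.0031, -0.0367], [-0.8182, 0.0986, 0.5664, 0.347], [0.5628, -0.064, 0.8241, -1.1853], [0.0, 0.0, 0.0, 1.0]]}
top {'mtx': [[480.9634, 0.0, 323.785], [0.0, 480.9634, 195.3107], [0.0, 0.0, 1.0]], 'view': [[-0.0239, -0.9997, 0.0033, -0.0094], [0.9957, -0.0235, 0.0893, -0.4935], [-0.0891, 0.0054, 0.996, -1.1107], [0.0, 0.0, 0.0, 1.0]]}
wrist {'mtx': [[330.6552, 0.0, 321.5237], [0.0, 330.6552, 196.7356], [0.0, 0.0, 1.0]], 'mount': [[-0.0004, 0.9559, 0.2937, 0.0747], [1.0, 0.0005, -0.0002, -0.0006], [-0.0003, 0.2937, -0.9559, -0.1422], [0.0, 0.0, 0.0, 1.0]]}
0.0187
```

View pics/top0.png

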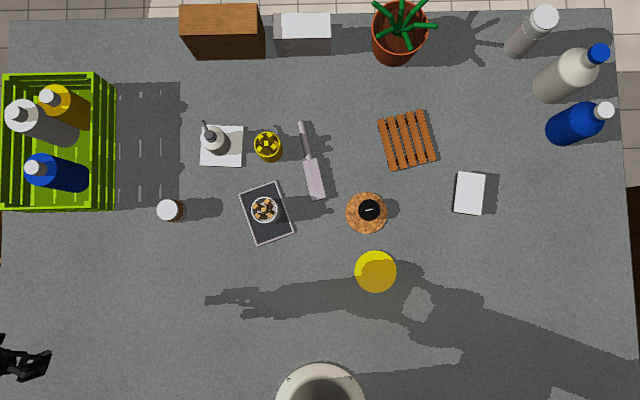

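View pics/scene0.png

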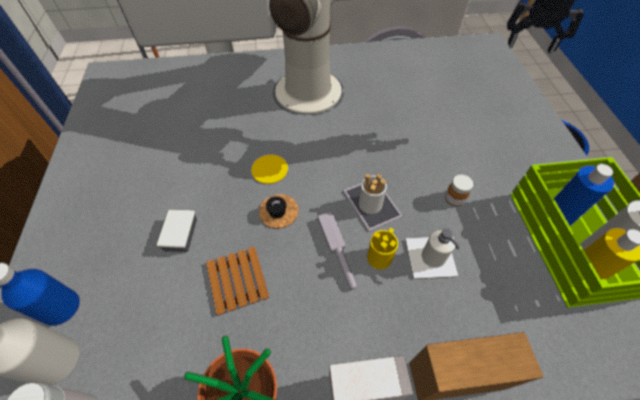

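Top view: the cup of pegs is at (265,208) on the tray, with a yellow look-alike cup at (268,145). The bottle is at (213,139) on the tile (221,146). The stopper is at (370,210) on the cork (366,213), with a yellow disc look-alike at (375,271). The duckboard is at (407,140), the brush at (312,165), the jar at (171,210) and the soap box at (469,194).

I choose the white cup and the cork-coloured mat, and will check that choice in one close crop.

```bash
cat > h.py <<'E'
import cv2, numpy as np
from plant import manip
from scipy.spatial.transform import Rotation as Ro
INF={n:manip.camera_info(n) for n in ('scene','top','wrist')}
def view(n,st=None):
    if n!='wrist': return np.array(INF[n]['view'])
    T=np.eye(4); T[:3,:3]=Ro.from_euler('xyz',st['ee_rot']).as_matrix(); T[:3,3]=st['position']
    return np.linalg.inv(T@np.array(INF[n]['mount']))
def ray(n,uv,st=None):
    V=view(n,st); K=np.array(INF[n]['mtx'])
    d=np.linalg.inv(K)@[uv[0],uv[1],1]; d=np.array([d[0],-d[1],-d[2]])
    R=V[:3,:3]; return -R.T@V[:3,3], R.T@d/np.linalg.norm(d)
def onplane(n,uv,z,st=None):
    o,d=ray(n,uv,st); return o+d*(z-o[2])/d[2]
def proj(n,p,st=None):
    V=view(n,st);K=np.array(INF[n]['mtx']); c=V[:3,:3]@np.asarray(p,float)+V[:3,3]
    q=K@[c[0],-c[1],-c[2]]; return q[:2]/q[2]
def tri(*rays):
    A=np.zeros((3,3));b=np.zeros(3)
    for o,d in rays:
        P=np.eye(3)-np.outer(d,d);A+=P;b+=P@o
    p=np.linalg.solve(A,b); return p,[round(1e3*np.linalg.norm((np.eye(3)-np.outer(d,d))@(p-o)),1) for o,d in rays]
E
python3 - <<'E'
import cv2,numpy as np
t=cv2.imread('pics/top0.png');s=cv2.imread('pics/scene0.png')
a=cv2.resize(t[105:255,190:440],(800,480),interpolation=cv2.INTER_CUBIC)
cv2.imwrite('pics/ct.png',a)
cv2.imwrite('pics/cs.png',cv2.resize(s[150:320,200:470],(800,504),interpolation=cv2.INTER_CUBIC))
E
```

```text
(no output)
```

View pics/ct.png

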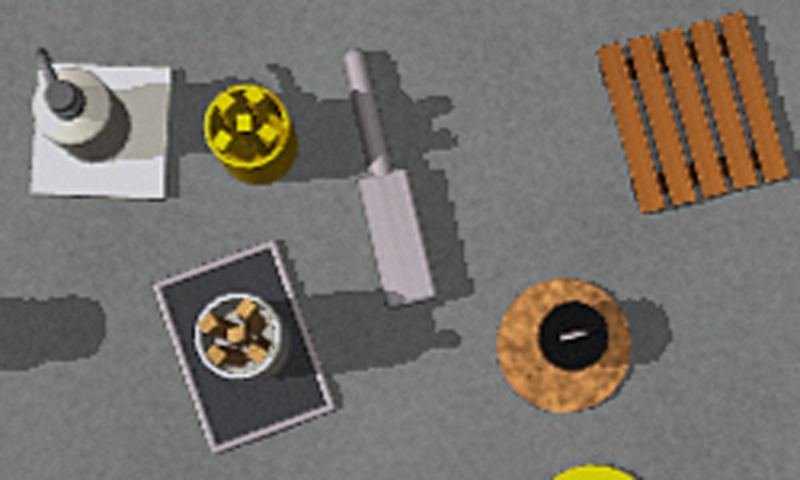

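View pics/cs.png

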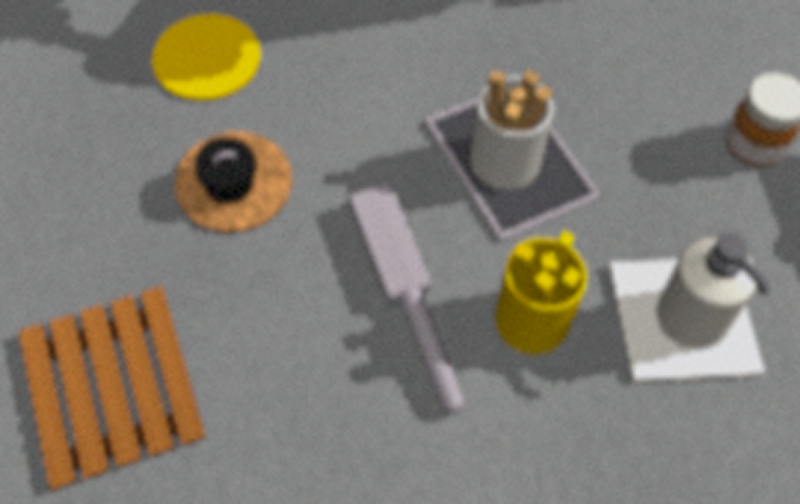

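Close crop: the white cup with wooden pegs is on the steel tray, and the yellow one beside it is the decoy. The cork-textured round mat holds the black stopper, and the yellow disc is the decoy. The bottle is on the white tile. Next I triangulate corners and circles from both views.

```bash
cat > m.py <<'E'
from h import *
im={n:cv2.imread(f'pics/{n}0.png') for n in ('top','scene')}
g={n:cv2.cvtColor(im[n],6) for n in im}
sc={'top':(3.2,190,105),'scene':(800/270,200,150)}
def px(n,c): s,a,b=sc[n]; return np.array([(c[0]+.5)/s+a-.5,(c[1]+.5)/s+b-.5])
def sub(n,c):
    p=px(n,c).astype(np.float32).reshape(1,1,2); q=cv2.cornerSubPix(g[n],p.copy(),(2,2),(-1,-1),(3,30,.01))
    return q.ravel() if np.linalg.norm(q-p)<2 else p.ravel()
C={'tile':([(172,67),(166,198),(30,192)],[(633,380),(612,262),None]),
 'tray':([(154,286),(273,241),(336,408),(215,451)],[(597,192),(502,238),(427,122),None]),
 'duck':([(598,45),(742,12),(788,178),(645,213)],[(203,437),(52,487),(22,332),(160,287)])}
for k,(a,b) in C.items():
    P=[]
    for x,y in zip(a,b):
        t=sub('top',x)
        if y is None: P.append(onplane('top',t,{'tile':.008,'tray':.007,'duck':.012}[k])); continue
        p,e=tri(ray('top',t),ray('scene',sub('scene',y))); P.append(p); 
        print(k,np.round(p,4),e)
    P=np.array(P); zt={'tile':.008,'tray':.007,'duck':.012}[k]
    Q=np.array([onplane('top',sub('top',x),zt) for x in a])
    print(k,'edges3D',[round(1e3*np.linalg.norm(P[i]-P[i-1])) for i in range(len(P))],'topplane edges',[round(1e3*np.linalg.norm(Q[i]-Q[i-1])) for i in range(len(Q))])
    cen=(Q[0]+Q[2])/2 ; 
    if len(Q)==4: cen=Q.mean(0)
    e=Q[1]-Q[0]; f=Q[2]-Q[1]; print(k,'centre(top)',np.round(cen,4),'meanz3D',P[:,2].mean().round(4),'edge dirs deg',np.degrees(np.arctan2(e[1],e[0])).round(1),np.degrees(np.arctan2(f[1],f[0])).round(1))
def blob(n,mask,seed):
    cs,_=cv2.findContours(mask.astype(np.uint8)*255,0,1)
    c=max((c for c in cs if cv2.pointPolygonTest(c,tuple(map(float,seed)),True)>-4),key=cv2.contourArea)
    return cv2.fitEllipse(cv2.convexHull(c))
for k,f,st,ss,z in [('cork',lambda h:(h[...,0]>5)&(h[...,0]<20)&(h[...,1]>90)&(h[...,2]>90),(520,340),(200,210),.006),
  ('stopper',lambda h:h[...,2]<40,(570,335),(225,170),.035)]:
    H={n:cv2.cvtColor(im[n],40) for n in im}
    a=blob('top',f(H['top']),px('top',st));b=blob('scene',f(H['scene']),px('scene',ss))
    p,e=tri(ray('top',a[0]),ray('scene',b[0])); print(k,np.round(p,4),e,'topplane',np.round(onplane('top',a[0],z),4),a[1],b[1])
for k,a,b in [('cuprim.080',(238,336),(515,110)),('pumptop.115',(66,93),(732,246))]:
    p,e=tri(ray('top',px('top',a)),ray('scene',px('scene',b))); print(k,np.round(p,4),e)
n=onplane('top',px('top',(42,51)),.118); print('nozzle tip',n, 'jar',onplane('top',(170,208),.07),'yellow cup',onplane('top',px('top',(246,125)),.08))
for q in [(345,50),(395,303),(433,296),(358,180)]: print('brush',onplane('top',px('top',q),.02))
E
python3 m.py
```

```text
tile [0.6657 0.1692 0.0105] [np.float64(0.7), np.float64(0.7)]
tile [0.5691 0.1765 0.01  ] [np.float64(0.7), np.float64(0.7)]
tile edges3D [139, 97, 99] topplane edges [139, 97, 100]
tile centre(top) [0.6209 0.2228 0.008 ] meanz3D 0.0095 edge dirs deg 176.6 86.5
tray [0.5007 0.1821 0.006 ] [np.float64(0.6), np.float64(0.6)]
tray [0.5345 0.0945 0.0029] [np.float64(0.5), np.float64(0.5)]
tray [0.409  0.0508 0.0057] [np.float64(1.3), np.float64(1.3)]
tray edges3D [127, 94, 133, 90] topplane edges [127, 93, 132, 89]
tray centre(top) [0.4564 0.1161 0.007 ] meanz3D 0.0054 edge dirs deg -68.8 -161.1
duck [ 0.6762 -0.1523  0.0129] [np.float64(0.4), np.float64(0.4)]
duck [ 0.7    -0.2645  0.005 ] [np.float64(1.3), np.float64(1.3)]
duck [ 0.5731 -0.2937  0.0042] [np.float64(0.3), np.float64(0.3)]
duck [ 0.5485 -0.1832  0.0109] [np.float64(2.6), np.float64(2.6)]
duck edges3D [131, 115, 130, 113] topplane edges [131, 114, 129, 114]
duck centre(top) [ 0.6237 -0.2223  0.012 ] meanz3D 0.0082 edge dirs deg -78.9 -167.8
cork [ 0.4511 -0.1209  0.0024] [np.float64(0.4), np.float64(0.4)] topplane [ 0.451  -0.1202  0.006 ] (41.326393127441406, 41.71552658081055) (33.486576080322266, 39.56509780883789)
stopper [ 0.457  -0.1254  0.0297] [np.float64(0.3), np.float64(0.3)] topplane [ 0.4566 -0.1251  0.035 ] (20.495935440063477, 21.209218978881836) (17.62773895263672, 19.808101654052734)
cuprim.080 [0.4591 0.1129 0.0776] [np.float64(0.4), np.float64(0.4)]
pumptop.115 [0.6241 0.2234 0.1246] [np.float64(1.6), np.float64(1.6)]
nozzle tip [0.65453426 0.23960488 0.118     ] jar [0.46837845 0.32533972 0.07      ] yellow cup [0.60776348 0.1054573  0.08      ]
brush [0.67497152 0.03748544 0.02      ]
brush [0.48435914 0.00428141 0.02      ]
brush [ 0.48887139 -0.02383206  0.02      ]
brush [0.57654806 0.02971536 0.02      ]
```

The points agree with the given sizes and heights: tile edges 97–100 mm, tray 127–132 × 89–93 mm, duckboard 130 × 114 mm, and pump top at about 0.124 m.

Plan: stopper → duckboard, cup → cork, bottle → tray, stopper → tile.

I start by squaring the tool to yaw 180° and going above the stopper.

Request:
{"fn": "jog_arm", "kwargs": {
  "moves": [0,0,0,-10.5,0,0,0,-10.6,-0.02,-0.055,0,0,-0.02,-0.055,0,0,-0.02,-0.055,0,0,-0.02,-0.055,0,0,-0.02,-0.055,0,0,-0.02,-0.055,0,0,-0.02,-0.055,0,0,-0.02,-0.055,0,0],
  "fingers": 0.085,
  "grip_force": 40
}}

```text
time: 1.4
position: [0.3673, 0.0944, 0.2313]
ee_rot: [3.142, 0.001, 3.141]
contact_force: [1.1, 0.5, -0.2]
width: 0.998
gripper_force: 0.0
```

```bash
cat > snap.py <<'E'
import sys,json
from h import *
n=sys.argv[1]; s=manip.get_state(); im=manip.camera('wrist')[:,:,::-1]
cv2.imwrite(f'pics/{n}.png',im); json.dump({k:np.array(s[k]).tolist() for k in('position','ee_rot')},open(f'pics/{n}.json','w')); print(s['time'],s['position'])
E
python3 snap.py w1
```

```text
1.4 [0.36727554 0.09444371 0.23132528]
```

Request:
{"fn": "jog_arm", "kwargs": {
  "moves": [-0.0225,-0.055,0.01,0,-0.0225,-0.055,0.01,0,-0.0225,-0.055,0.015,0,-0.0225,-0.055,0.015,0,0,0,0,0]
}}

```text
time: 2.08
position: [0.4567, -0.1263, 0.1794]
ee_rot: [3.14, -0.003, 3.137]
contact_force: [-0.1, 0.5, -0.4]
width: 0.998
gripper_force: 0.0
```

```bash
python3 snap.py w2; python3 - <<'E'
import cv2,numpy as np
cv2.imwrite('pics/w12.png',np.vstack([cv2.resize(cv2.imread(f'pics/{n}.png')[:300],None,fx=1,fy=1) for n in('w1','w2')]))
E
```

```text
2.075 [ 0.45670798 -0.12630168  0.17939088]
```

View pics/w12.png

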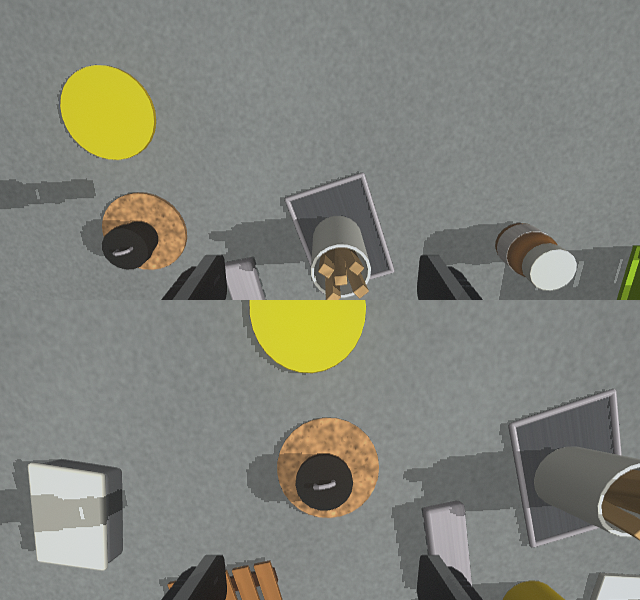

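w1: stopper (130,245), cork (144,230), cup foot (340,235) on the tray. w2: stopper (324,181), cork (328,167), tray on the right, and the fingers at the bottom left and right.

```bash
cat >> h.py <<'E'
import json
def load(n): return cv2.imread(f'pics/{n}.png'), json.load(open(f'pics/{n}.json'))
def blobs(mask,amin=150):
    m=cv2.morphologyEx(mask.astype(np.uint8)*255,cv2.MORPH_OPEN,np.ones((3,3)))
    return [c for c in cv2.findContours(m,0,1)[0] if cv2.contourArea(c)>amin]
def near(cs,uv): return min(cs,key=lambda c:abs(cv2.pointPolygonTest(c,(float(uv[0]),float(uv[1])),True)) if cv2.pointPolygonTest(c,(float(uv[0]),float(uv[1])),True)<0 else -1)
CORK=lambda h:(h[...,0]>5)&(h[...,0]<20)&(h[...,1]>90)&(h[...,2]>90)
E
python3 - <<'E'
from h import *
R={}
for n,cs,ss in [('w1',(165,255),(130,255)),('w2',(295,150),(324,195))]:
    im,st=load(n); H=cv2.cvtColor(im,40)
    c=cv2.fitEllipse(cv2.convexHull(near(blobs(CORK(H)),cs)))
    s=cv2.fitEllipse(cv2.convexHull(near(blobs(H[...,2]<62),ss)))
    print(n,np.round(c[0],1),np.round(c[1]),np.round(s[0],1),np.round(s[1]), 'cork@6',onplane('wrist',c[0],.006,st).round(4),'band@38',onplane('wrist',s[0],.038,st).round(4))
    R[n]=(ray('wrist',c[0],st),ray('wrist',s[0],st))
for i,k in enumerate(('cork','stopper')): print(k,tri(R['w1'][i],R['w2'][i]))
E
```

```text
w1 [144.1 230.6] [74. 87.] [129.8 244.4] [45. 57.] cork@6 [ 0.4478 -0.1191  0.006 ] band@38 [ 0.4509 -0.1191  0.038 ]
w2 [327.5 167.2] [100. 102.] [323.7 181.6] [57. 57.] cork@6 [ 0.4483 -0.1208  0.006 ] band@38 [ 0.4545 -0.1247  0.038 ]
cork (array([ 0.44887881, -0.12069662,  0.00334193]), [np.float64(0.1), np.float64(0.1)])
stopper (array([ 0.45609489, -0.12492551,  0.02866675]), [np.float64(0.8), np.float64(0.8)])
```

Request:
{"fn": "jog_arm", "kwargs": {
  "moves": [0.0015,0.001,0.055,0,0,0,0.055,0,0,0,0.04,0,0,0,0.016,0,0,0,0,0]
}}

```text
time: 2.75
position: [0.4553, -0.122, 0.0154]
ee_rot: [3.141, -0.001, -3.141]
contact_force: [1.1, 0.3, -0.5]
width: 0.997
gripper_force: 0.0
```

Request:
{"fn": "jog_arm", "kwargs": {
  "moves": [0,0,0,0,0,0,0,0,0,0,0,0,0,0,0,0],
  "fingers": 0.03,
  "grip_force": 40
}}

```text
time: 3.25
position: [0.4568, -0.1235, 0.0172]
ee_rot: [-3.14, 0.003, 3.141]
contact_force: [-0.2, 1.2, 8.0]
width: 0.58
gripper_force: 40.7
```

Request:
{"fn": "jog_arm", "kwargs": {
  "moves": [0,0,-0.03,0,0,0,-0.03,0,-0.042,-0.025,0,0,-0.042,-0.025,0,0,-0.042,-0.025,0,0,-0.042,-0.025,0,0,0,0,0.03,0,0,0,0.018,0,0,0,0.005,0,0,0,0,0]
}}

```text
time: 4.5
position: [0.6228, -0.2225, 0.0233]
ee_rot: [3.141, -0.001, 3.141]
contact_force: [-2.9, 0.7, 3.8]
width: 0.574
gripper_force: 42.6
```

Request:
{"fn": "jog_arm", "kwargs": {
  "moves": [0,0,0,0,0,0,0,0,0,0,-0.03,0,0,0,-0.06,0,0.01,0.055,-0.06,0,0.032,0.056,-0.03,0,0.032,0.056,-0.02,0,0.032,0.056,0,0,0.032,0.056,0,0,0.03,0.056,0,0],
  "fingers": 0.085
}}

```text
time: 5.75
position: [0.4654, 0.0853, 0.203]
ee_rot: [3.141, 0.001, 3.14]
contact_force: [0.3, 0.5, 0.6]
width: 0.992
gripper_force: 0.0
```

Request:
{"fn": "jog_arm", "kwargs": {
  "moves": [0,0,0,0]
}}

```text
time: 5.88
position: [0.4646, 0.0869, 0.2028]
ee_rot: [3.141, -0.0, -3.137]
contact_force: [0.3, -1.6, -0.2]
width: 0.997
gripper_force: 0.0
```

```bash
python3 snap.py w3; python3 - <<'E'
from h import *
cv2.imwrite('pics/top1.png',manip.camera('top')[:,:,::-1])
w=cv2.imread('pics/w3.png'); t=cv2.imread('pics/top1.png')[100:260,150:490]
t=cv2.resize(t,(640,301)); cv2.imwrite('pics/v3.png',np.vstack([w[:290],t]))
E
```

```text
5.875 [0.46459325 0.0868736  0.20276949]
```

View pics/v3.png

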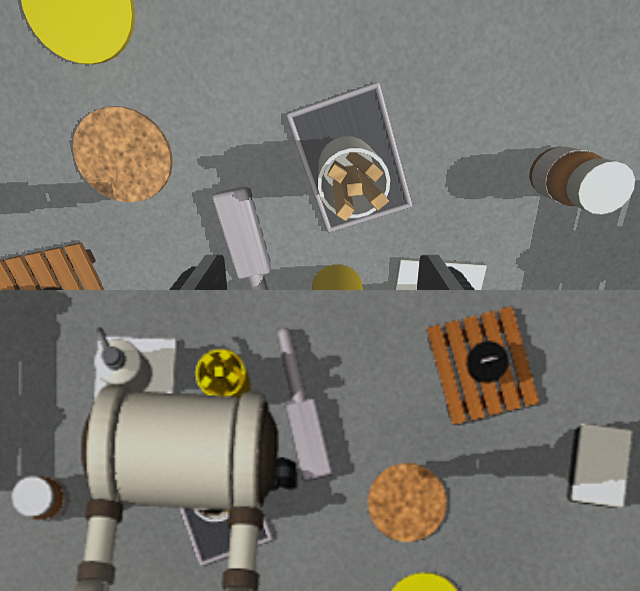

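The stopper stands on the duckboard at (487,360) in the lower panel. In w3 the cup rim is at (354,183), the bare cork at (122,154), and the tray corners at (287,114), (380,84), (410,206) and (330,230).

```bash
python3 - <<'E'
from h import *
R=[]
for n,box in [('w3',(315,390,143,222)),('w1',(308,376,240,299))]:
    im,st=load(n); m=np.zeros(im.shape[:2],bool); a,b,c,d=box
    h=cv2.cvtColor(im,40)[c:d,a:b]; m[c:d,a:b]=(h[...,2]>200)&(h[...,1]<30)
    cs=np.vstack(blobs(m,8)); e=cv2.fitEllipse(cv2.convexHull(cs)); R.append(ray('wrist',e[0],st))
    print(n,np.round(e[0],1),np.round(e[1],1),'rim@.084',onplane('wrist',e[0],.084,st).round(4))
print('cup rim',tri(*R))
im,st=load('w3'); H=cv2.cvtColor(im,40); c=cv2.fitEllipse(near(blobs(CORK(H)),(122,154))); print('cork',np.round(c[0],1),onplane('wrist',c[0],.006,st).round(4))
g=cv2.cvtColor(im,6); p=np.float32([(287,114),(380,84),(410,206),(330,230)]).reshape(-1,1,2)
q=cv2.cornerSubPix(g,p.copy(),(4,4),(-1,-1),(3,30,.01)).reshape(-1,2); Q=np.array([onplane('wrist',x,.006,st) for x in q])
print('tray',np.round(q,1).tolist(),Q.mean(0).round(4),[round(1e3*np.linalg.norm(Q[i]-Q[i-1])) for i in range(4)], 'diag mids',((Q[0]+Q[2])/2).round(4),((Q[1]+Q[3])/2).round(4))
t=cv2.imread('pics/top1.png'); c=cv2.fitEllipse(near(blobs(CORK(cv2.cvtColor(t,40))),(366,213))); print('cork top',onplane('top',c[0],.006).round(4))
E
```

```text
w3 [353.8 181.6] [66.8 71.6] rim@.084 [0.4568 0.1126 0.084 ]Traceback (most recent call last):
  File "<stdin>", line 6, in <module>
cv2.error: OpenCV(4.12.0) /io/opencv/modules/imgproc/src/shapedescr.cpp:361: error: (-201:Incorrect size of input array) There should be at least 5 points to fit the ellipse in function 'fitEllipseNoDirect'
```

```bash
python3 - <<'E'
from h import *
R=[]
for n,box,v in [('w3',(315,390,143,222),190),('w1',(308,376,240,299),190)]:
    im,st=load(n); a,b,c,d=box
    h=cv2.cvtColor(im,40)[c:d,a:b]; y,x=np.nonzero((h[...,2]>v)&(h[...,1]<30))
    e=cv2.fitEllipse(cv2.convexHull(np.c_[x+a,y+c].astype(np.float32))); R.append(ray('wrist',e[0],st))
    print(n,len(x),np.round(e[0],1),np.round(e[1],1),'rim@.084',onplane('wrist',e[0],.084,st).round(4))
print('cup rim',tri(*R))
im,st=load('w3'); H=cv2.cvtColor(im,40); c=cv2.fitEllipse(near(blobs(CORK(H)),(122,154))); print('cork',np.round(c[0],1),onplane('wrist',c[0],.006,st).round(4))
g=cv2.cvtColor(im,6); p=np.float32([(287,114),(380,84),(410,206),(330,230)]).reshape(-1,1,2)
q=cv2.cornerSubPix(g,p.copy(),(4,4),(-1,-1),(3,30,.01)).reshape(-1,2); Q=np.array([onplane('wrist',x,.006,st) for x in q])
print('tray',np.round(q,1).tolist(),Q.mean(0).round(4),[round(1e3*np.linalg.norm(Q[i]-Q[i-1])) for i in range(4)], 'diag mids',((Q[0]+Q[2])/2).round(4),((Q[1]+Q[3])/2).round(4))
t=cv2.imread('pics/top1.png'); c=cv2.fitEllipse(near(blobs(CORK(cv2.cvtColor(t,40))),(366,213))); print('cork top',onplane('top',c[0],.006).round(4))
E
```

```text
w3 513 [351.5 184.8] [68.4 79.8] rim@.084 [0.4596 0.1109 0.084 ]
w1 269 [340.6 270.5] [52.5 59.2] rim@.084 [0.4575 0.1126 0.084 ]
cup rim (array([0.46171222, 0.11235333, 0.07633378]), [np.float64(0.8), np.float64(0.8)])
cork [122.  153.7] [ 0.4482 -0.1192  0.006 ]
tray [[286.70001220703125, 113.5], [378.3999938964844, 82.5999984741211], [411.20001220703125, 205.60000610351562], [328.3999938964844, 230.3000030517578]] [0.4552 0.1177 0.006 ] [132, 94, 133, 94] diag mids [0.4553 0.1176 0.006 ] [0.4551 0.1178 0.006 ]
cork top [ 0.4505 -0.12    0.006 ]
```

Request:
{"fn": "jog_arm", "kwargs": {
  "moves": [0.0065,0.026,0,0,0,0,0,0,0,0,0.05,0,0,0,0.05,0,0,0,0.04,0,0,0,0.018,0,0,0,0,0]
}}

```text
time: 6.85
position: [0.4594, 0.1084, 0.0434]
ee_rot: [-3.141, -0.004, 3.139]
contact_force: [0.2, 0.7, 0.6]
width: 0.995
gripper_force: 0.0
```

Request:
{"fn": "jog_arm", "kwargs": {
  "moves": [0,0,0,0,0,0,0,0,0,0,0,0,0,0,0,0],
  "fingers": 0.045,
  "grip_force": 45
}}

```text
time: 7.35
position: [0.462, 0.1095, 0.0467]
ee_rot: [-3.141, 0.004, 3.141]
contact_force: [-0.7, -1.1, 5.8]
width: 0.698
gripper_force: 49.5
```

Request:
{"fn": "jog_arm", "kwargs": {
  "moves": [0,0,-0.03,0,0,0,-0.03,0,0.0017,-0.046,0,0,0.0017,-0.046,0,0,0.0017,-0.046,0,0,0.0017,-0.046,0,0,0.0017,-0.046,0,0,0,0,0,0]
}}

```text
time: 8.35
position: [0.4516, -0.1231, 0.1054]
ee_rot: [-3.14, 0.001, 3.137]
contact_force: [-0.4, 0.1, -1.9]
width: 0.698
gripper_force: 49.9
```

```bash
python3 - <<'E'
from h import *
# average TCP readings across a few camera periods
P=[]
for i in range(6): manip.camera('top'); P.append(manip.get_state()['position'])
print(np.mean(P,0),np.std(P,0)); t=manip.camera('top')[:,:,::-1]; s=manip.camera('scene')[:,:,::-1]
cv2.imwrite('pics/top2.png',t); cv2.imwrite('pics/scene2.png',s); cv2.imwrite('pics/v4.png',np.hstack([cv2.resize(t[120:280,280:440],(400,400)),cv2.resize(s[130:290,200:360],(400,400))]))
E
```

```text
[ 0.45131238 -0.11974852  0.10476997] [8.40651608e-05 7.71868230e-04 1.16801606e-04]
```

View pics/v4.png

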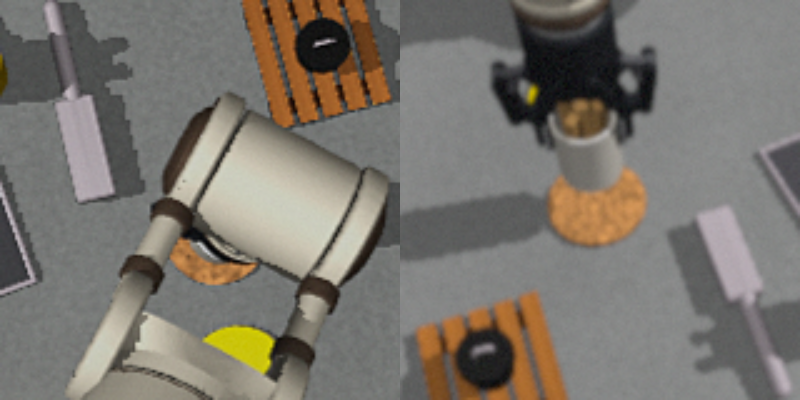

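The cup hangs upright above the cork (scene panel, cup at (585,160), cork at (597,205)). I lower it.

Request:
{"fn": "jog_arm", "kwargs": {
  "moves": [0,0,0.03,0,0,0,0.02,0,0,0,0.006,0,0,0,0.002,0,0,0,0,0,0,0,0,0]
}}

```text
time: 9.5
position: [0.4506, -0.119, 0.0489]
ee_rot: [3.139, -0.004, -3.141]
contact_force: [-11.1, 6.8, 19.8]
width: 0.695
gripper_force: 51.8
```

Request:
{"fn": "jog_arm", "kwargs": {
  "moves": [0,0,-0.0015,0,0,0,0,0]
}}

```text
time: 9.75
position: [0.4522, -0.1204, 0.0489]
ee_rot: [-3.141, 0.001, 3.141]
contact_force: [-0.1, 0.4, -1.5]
width: 0.696
gripper_force: 50.0
```

Request:
{"fn": "jog_arm", "kwargs": {
  "moves": [0,0,0,0,0,0,0,0,0,0,0,0,0,0,-0.03,0,0,0,-0.06,0,0,0,-0.06,0,0,0,-0.03,0,0,0,0,0],
  "fingers": 0.085
}}

```text
time: 10.75
position: [0.4532, -0.1212, 0.2315]
ee_rot: [-3.138, 0.006, 3.141]
contact_force: [0.6, -0.8, 0.3]
width: 0.997
gripper_force: 0.0
```

```bash
python3 snap.py w4
```

```text
10.75 [ 0.45319618 -0.12116902  0.23148635]
```

View pics/w4.png

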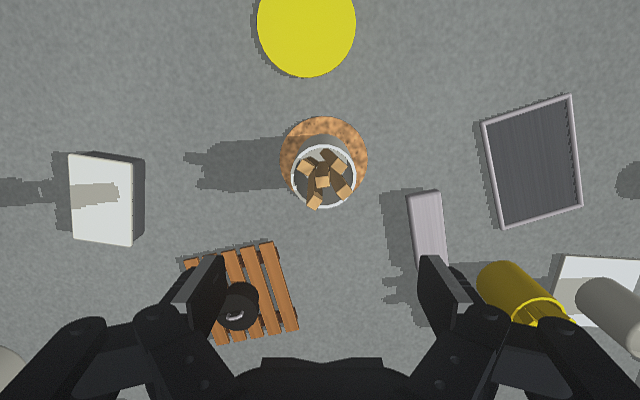

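The cup stands upright on the cork: rim (323,176), cork centre around (323,160), the offset being rim height. The tray is bare and the stopper is on the duckboard. Now I go to the bottle and measure the cup's placement from this picture.

Request:
{"fn": "jog_arm", "kwargs": {
  "moves": [-0.0225,0.055,-0.007,0,-0.0225,0.055,-0.007,0,-0.0225,0.055,-0.007,0,-0.0225,0.055,-0.007,0,-0.0225,0.055,-0.007,0,-0.0225,0.055,-0.007,0,0,0,0,0,0,0,0,0]
}}

```text
time: 11.8
position: [0.5858, 0.2093, 0.2681]
ee_rot: [-3.14, -0.004, 3.141]
contact_force: [-0.1, -0.5, 0.5]
width: 0.995
gripper_force: 0.0
```

```bash
python3 snap.py w5; python3 - <<'E'
from h import *
im,st=load('w4'); H=cv2.cvtColor(im,40)
h=H[140:212,288:360]; y,x=np.nonzero((h[...,2]>200)&(h[...,1]<25)); e=cv2.fitEllipse(cv2.convexHull(np.c_[x+288,y+140].astype(np.float32)))
print('rim',np.round(e[0],1),np.round(e[1],1),onplane('wrist',e[0],.086,st).round(4))
m=CORK(H); m[190:]=0; c=cv2.fitEllipse(cv2.convexHull(near(blobs(m),(290,165)))); print('cork',np.round(c[0],1),np.round(c[1],1),onplane('wrist',c[0],.006,st).round(4))
g=cv2.cvtColor(im,6); p=np.float32([(480,122),(571,94),(582,206),(500,228)]).reshape(-1,1,2)
q=cv2.cornerSubPix(g,p.copy(),(4,4),(-1,-1),(3,30,.01)).reshape(-1,2); Q=np.array([onplane('wrist',x,.006,st) for x in q])
print('tray',np.round(q,1).tolist(),Q.mean(0).round(4),[round(1e3*np.linalg.norm(Q[i]-Q[i-1])) for i in range(4)])
E
```

```text
11.8 [0.58579668 0.20929086 0.26809252]
rim [323.3 175.9] [63.5 65. ] [ 0.448  -0.1206  0.086 ]
cork [323.2 159.2] [86.4 87.6] [ 0.4483 -0.1206  0.006 ]
tray [[482.1000061035156, 121.5999984741211], [570.5999755859375, 93.30000305175781], [582.2999877929688, 204.5], [502.3999938964844, 228.1999969482422]] [0.4548 0.1175 0.006 ] [132, 94, 131, 93]
```

View pics/w5.png

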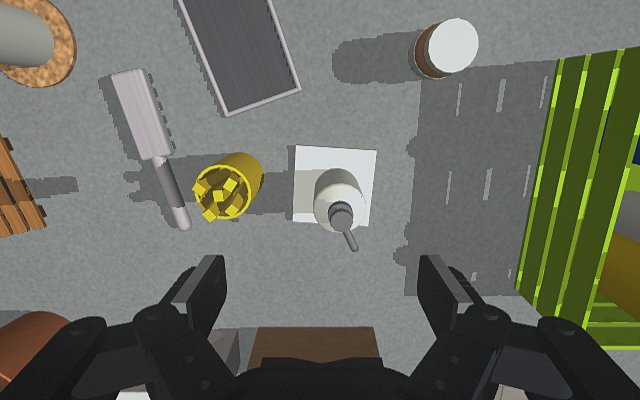

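Cup and cork centres agree to within 1 mm. w5: pump head (341,215), nozzle tip (354,249), tile corners (296,146), (377,150), (369,227) and (293,221). The yellow cup at (222,190) is clear of the bottle.

```bash
python3 - <<'E'
from h import *
im,st=load('w5'); g=cv2.cvtColor(im,6)
a=ray('wrist',(341,215),st); print('pump',tri(a,ray('top',((66.5)/3.2+190-.5,93.5/3.2+105-.5))))
hd=onplane('wrist',(341,214),.123,st); tip=onplane('wrist',(354.5,249),.116,st); d=tip-hd
print('head',hd.round(4),'tip',tip.round(4),'len',np.linalg.norm(d[:2]).round(4),'dir',np.degrees(np.arctan2(d[1],d[0])).round(1))
h=cv2.cvtColor(im,40); 
# bottle shoulder circle: light cream pixels, saturation vs tile
s=h[160:240,305:375]; y,x=np.nonzero((s[...,1]>12)&(s[...,1]<60)&(s[...,2]>185)); 
if len(x)>20:
    e=cv2.fitEllipse(cv2.convexHull(np.c_[x+305,y+160].astype(np.float32))); print('shoulder',len(x),np.round(e,1) if 0 else (np.round(e[0],1),np.round(e[1],1)),onplane('wrist',e[0],.086,st).round(4))
print(h[200,320],h[160,305])
p=np.float32([(296,146),(377,150),(369,227),(293,221)]).reshape(-1,1,2)
q=cv2.cornerSubPix(g,p.copy(),(4,4),(-1,-1),(3,30,.01)).reshape(-1,2); Q=np.array([onplane('wrist',x,.008,st) for x in q])
print('tile',np.round(q,1).tolist(),Q.mean(0).round(4),[round(1e3*np.linalg.norm(Q[i]-Q[i-1])) for i in range(4)],((Q[1]+Q[3])/2).round(4))
E
```

```text
pump (array([0.63114021, 0.22979447, 0.08561554]), [np.float64(1.5), np.float64(1.5)])
head [0.6153 0.2265 0.123 ] tip [0.6541 0.2408 0.116 ] len 0.0414 dir 20.1
shoulder 352 (array([337.1, 205.8]), array([49.6, 58. ])) [0.6196 0.2246 0.086 ]
[ 30  15 166] [102   6 219]
tile [[295.5, 144.6999969482422], [376.5, 150.60000610351562], [367.3999938964844, 225.89999389648438], [292.0, 220.3000030517578]] [0.6202 0.2227 0.008 ] [98, 99, 99, 99] [0.6201 0.2228 0.008 ]
```

```bash
python3 - <<'E'
import cv2,numpy as np
w=cv2.imread('pics/w5.png');t=cv2.imread('pics/top0.png')
cv2.imwrite('pics/v6.png',np.hstack([cv2.resize(w[160:260,300:380],(400,500),interpolation=2),cv2.resize(t[110:170,190:238],(400,500),interpolation=2)]))
E
```

```text
(no output)
```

View pics/v6.png

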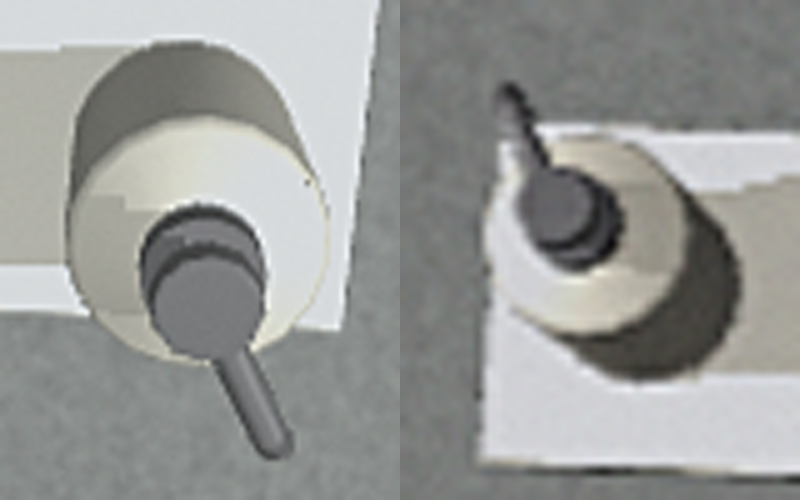

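Left (wrist): pump top centre (341.1,221.1), shoulder circle centre (339.4,207.4), nozzle tip end (355,248.5). Right (top view): pump top (208.3,133.9), nozzle tip (202.5,121).

```bash
python3 - <<'E'
from h import *
im,st=load('w5')
A=ray('wrist',(341.1,221.1),st);B=ray('wrist',(355,248.5),st)
print('pump',tri(A,ray('top',(208.3,133.9)))); print('tip',tri(B,ray('top',(202.5,121))))
h=onplane('wrist',(341.1,221.1),.123,st);t=onplane('wrist',(355,248.5),.116,st);d=t-h
print(h,t,np.hypot(*d[:2]),np.degrees(np.arctan2(d[1],d[0])),'shoulder',onplane('wrist',(339.4,207.4),.086,st))
h=onplane('top',(208.3,133.9),.123);t=onplane('top',(202.5,121),.116);d=t-h;print(h,t,np.degrees(np.arctan2(d[1],d[0])))
print(manip.get_state()['q'])
E
```

```text
pump (array([0.62436872, 0.22728507, 0.11835085]), [np.float64(0.4), np.float64(0.4)])
tip (array([0.65491184, 0.24148211, 0.11317208]), [np.float64(0.1), np.float64(0.1)])
[0.62226488 0.22674062 0.123     ] [0.65359599 0.24123582 0.116     ] 0.03452172179247751 24.827409552109227 shoulder [0.62136045 0.2270402  0.086     ]
[0.62361344 0.22646655 0.123     ] [0.65415178 0.24071416 0.116     ] 25.011336862620364
[ 1.48420960e-01  2.59794846e-01  1.40594770e+00 -4.66191049e-04
  1.47891641e+00 -1.42099926e+00]
```

Request:
{"fn": "jog_arm", "kwargs": {
  "moves": [-0.036,0.0175,0,0,0,0,0,-10,0,0,0,-10,0,0,0,-5,0,0,0.03,0,0,0,0.03,0,0,0,0.02,0,0,0,0,0,0,0,0,0]
}}

```text
time: 12.98
position: [0.6235, 0.2269, 0.1918]
ee_rot: [-3.141, 0.002, -2.706]
contact_force: [0.3, 0.3, -0.6]
width: 1.002
gripper_force: 0.0
```

```bash
cat > av.py <<'E'
from h import *
P=[]
for i in range(6): manip.camera('top'); s=manip.get_state(); P.append(s['position'])
print(s['time'],np.mean(P,0).round(4),np.std(P,0).round(4),np.degrees(s['ee_rot']).round(1),s['q'][5])
E
python3 av.py
```

```text
13.275 [0.6235 0.2272 0.1919] [0.0002 0.0001 0.0004] [-1.80e+02  1.00e-01 -1.55e+02] -1.8386709504462928
```

Request:
{"fn": "jog_arm", "kwargs": {
  "moves": [0,0,0.05,0,0,0,0.05,0,0,0,0.026,0,0,0,0.01,0,0,0,0,0,0,0,0,0]
}}

```text
time: 14.02
position: [0.6242, 0.2275, 0.0565]
ee_rot: [-3.141, 0.003, -2.706]
contact_force: [0.5, -0.2, -0.2]
width: 0.998
gripper_force: 0.0
```

Request:
{"fn": "jog_arm", "kwargs": {
  "moves": [0,0,0,0,0,0,0,0,0,0,0,0,0,0,0,0,0,0,0,0],
  "fingers": 0.04,
  "grip_force": 45
}}

```text
time: 14.65
position: [0.6237, 0.2275, 0.0559]
ee_rot: [-3.141, 0.002, -2.706]
contact_force: [-0.2, 1.1, 6.8]
width: 0.64
gripper_force: 48.5
```

Request:
{"fn": "jog_arm", "kwargs": {
  "moves": [0,0,-0.02,0,0,0,-0.03,0,0.0395,-0.0056,0,0,0.0395,-0.0056,0,0,0.0395,-0.0056,0,0,0.0395,-0.0057,0,0,0.0395,-0.0057,0,0,0,0,0,0,0,0,0,0]
}}

```text
time: 15.78
position: [0.4564, 0.1183, 0.1052]
ee_rot: [-3.141, 0.002, -2.706]
contact_force: [0.6, 0.1, -2.5]
width: 0.636
gripper_force: 48.4
```

```bash
python3 av.py; python3 - <<'E'
from h import *
s=manip.camera('scene')[:,:,::-1]; cv2.imwrite('pics/v7.png',cv2.resize(s[120:300,260:500],(720,540),interpolation=2))
E
```

```text
16.075 [0.4565 0.1185 0.1049] [0.0002 0.     0.0003] [-180.    0. -155.] -2.0102313860783565
```

View pics/v7.png

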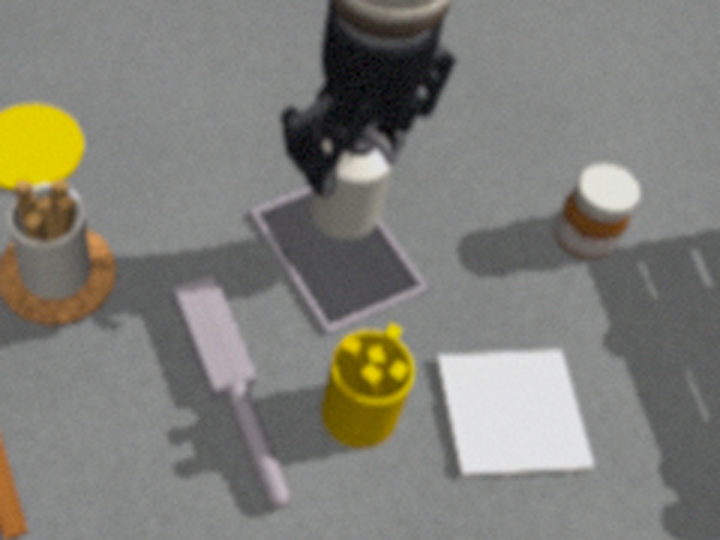

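The bottle hangs upright over the tray and the tile is bare. I lower it.

Request:
{"fn": "jog_arm", "kwargs": {
  "moves": [0,0,0.03,0,0,0,0.015,0,0,0,0.005,0,0,0,0.0015,0,0,0,0,0,0,0,0,0]
}}

```text
time: 16.88
position: [0.4562, 0.1182, 0.0536]
ee_rot: [-3.141, 0.001, -2.706]
contact_force: [0.7, -0.0, -2.7]
width: 0.638
gripper_force: 48.4
```

Request:
{"fn": "jog_arm", "kwargs": {
  "moves": [0,0,0.0015,0,0,0,0,0,0,0,0,0]
}}

```text
time: 17.25
position: [0.4561, 0.1182, 0.0519]
ee_rot: [-3.141, 0.001, -2.706]
contact_force: [-0.4, 0.6, 2.2]
width: 0.642
gripper_force: 48.8
```

Request:
{"fn": "jog_arm", "kwargs": {
  "moves": [0,0,0,0,0,0,0,0,0,0,0,0,0,0,-0.02,0,0,0,-0.05,0,0,0,-0.05,0,0,0,-0.05,0,0,0,0,10,0,0,0,10,0,0,0,5],
  "fingers": 0.085
}}

```text
time: 18.5
position: [0.4556, 0.1182, 0.2215]
ee_rot: [-3.142, 0.0, 3.137]
contact_force: [0.8, 0.0, 0.2]
width: 0.992
gripper_force: 0.0
```

Request:
{"fn": "jog_arm", "kwargs": {
  "moves": [0,0,0,0]
}}

```text
time: 18.62
position: [0.4555, 0.1182, 0.2213]
ee_rot: [3.142, -0.0, -3.141]
contact_force: [-1.0, -0.2, -0.3]
width: 0.993
gripper_force: 0.0
```

```bash
python3 snap.py w6
```

```text
18.625 [0.45551374 0.1182366  0.22130313]
```

View pics/w6.png

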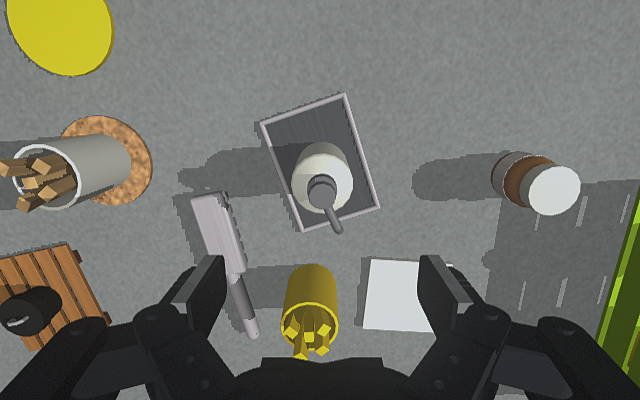

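w6: the bottle is upright on the tray, shoulder circle at about (322,181), tray corners (260,123), (343,94), (380,208) and (303,231). On to the parked stopper.

Request:
{"fn": "jog_arm", "kwargs": {
  "moves": [-0.0229,-0.0487,0,0,-0.0229,-0.0487,0,0,-0.0229,-0.0487,0.005,0,-0.0229,-0.0487,0.005,0,-0.0229,-0.0487,0.01,0,-0.0229,-0.0487,0.01,0,-0.0229,-0.0487,0.01,0,0,0,0,0,0,0,0,0]
}}

```text
time: 19.8
position: [0.6155, -0.2224, 0.181]
ee_rot: [3.141, -0.001, -3.141]
contact_force: [-0.6, 0.6, 0.7]
width: 0.998
gripper_force: 0.0
```

```bash
python3 snap.py w7; python3 - <<'E'
from h import *
im,st=load('w6'); g=cv2.cvtColor(im,6)
p=np.float32([(260,123),(343,94),(380,208),(303,231)]).reshape(-1,1,2)
q=cv2.cornerSubPix(g,p.copy(),(4,4),(-1,-1),(3,30,.01)).reshape(-1,2); Q=np.array([onplane('wrist',x,.006,st) for x in q])
print('tray',Q.mean(0).round(4),[round(1e3*np.linalg.norm(Q[i]-Q[i-1])) for i in range(4)])
h=cv2.cvtColor(im,40)[135:220,285:360]; y,x=np.nonzero((h[...,2]>170)&(h[...,1]<70)&(h[...,1]>8))
e=cv2.fitEllipse(cv2.convexHull(np.c_[x+285,y+135].astype(np.float32))); print('shoulder',np.round(e[0],1),np.round(e[1],1),onplane('wrist',e[0],.082,st).round(4),'read',onplane('wrist',(322.5,182),.082,st).round(4))
im,st=load('w7'); H=cv2.cvtColor(im,40); u=proj('wrist',(.6228,-.2225,.047),st)
e=cv2.fitEllipse(cv2.convexHull(near(blobs(H[...,2]<62),u))); print('stopper',u,np.round(e[0],1),np.round(e[1],1),onplane('wrist',e[0],.044,st).round(4))
cv2.imwrite('pics/v8.png',im)
E
python3 av.py
```

```text
19.8 [ 0.615526   -0.22238669  0.18104397]
tray [0.4548 0.1179 0.006 ] [132, 94, 132, 93]
shoulder [342.6 178.6] [ 73.7 119.9] [0.4505 0.1361 0.082 ] read [0.4535 0.1185 0.082 ]
stopper [321.92020349 193.89101472] [321.2 190.5] [57.  57.9] [ 0.6206 -0.2231  0.044 ]
20.15 [ 0.6158 -0.2218  0.1821] [0.     0.0002 0.0001] [-180.    0. -180.] -2.1016038983834004
```

View pics/v8.png

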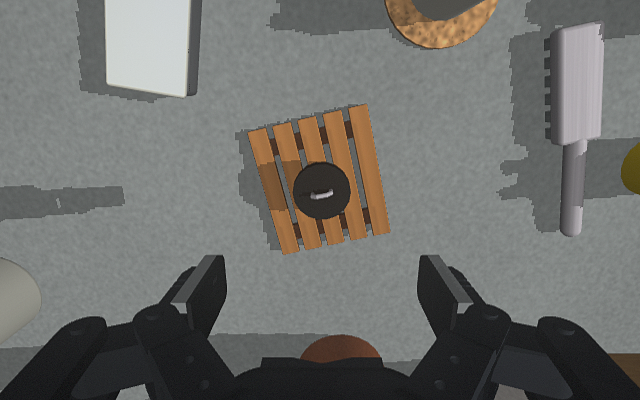

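The stopper is upright at (321,190), centred on the duckboard. The bottle is within about 1.5 mm of the tray's middle. I grasp the stopper.

Request:
{"fn": "jog_arm", "kwargs": {
  "moves": [-0.005,-0.001,0,0,0,0,0.05,0,0,0,0.05,0,0,0,0.045,0,0,0,0.016,0,0,0,0,0]
}}

```text
time: 20.9
position: [0.6206, -0.2236, 0.02]
ee_rot: [3.141, -0.001, 3.141]
contact_force: [1.0, -0.6, 1.0]
width: 0.993
gripper_force: 0.0
```

Request:
{"fn": "jog_arm", "kwargs": {
  "moves": [0,0,0,0,0,0,0,0,0,0,0,0,0,0,0,0,0,0,0,0],
  "fingers": 0.03,
  "grip_force": 40
}}

```text
time: 21.52
position: [0.6224, -0.2246, 0.023]
ee_rot: [-3.14, 0.004, 3.141]
contact_force: [-0.2, 0.1, 6.1]
width: 0.579
gripper_force: 41.9
```

Request:
{"fn": "jog_arm", "kwargs": {
  "moves": [0,0,-0.05,0,0,0,-0.05,0,0,0,-0.05,0,0,0.055,0,0,0,0.055,0,0,0,0.055,0,0,0,0.055,0,0,0,0.055,0,0,0,0.055,0,0,0,0.055,0,0]
}}

```text
time: 22.78
position: [0.6208, 0.163, 0.171]
ee_rot: [-3.142, 0.001, 3.141]
contact_force: [0.7, -0.7, 0.2]
width: 0.578
gripper_force: 42.0
```

Request:
{"fn": "jog_arm", "kwargs": {
  "moves": [0,0.055,0,0,0,0,0,0,0,0,0,0]
}}

```text
time: 23.15
position: [0.6209, 0.2158, 0.1705]
ee_rot: [-3.141, 0.0, 3.141]
contact_force: [-0.1, -0.1, -0.3]
width: 0.577
gripper_force: 42.0
```

```bash
python3 av.py
```

```text
23.45 [0.6212 0.2149 0.1705] [0.     0.0002 0.    ] [-180.     0.   179.9] -1.4186093178721788
```

Request:
{"fn": "jog_arm", "kwargs": {
  "moves": [0,0.008,0.03,0,0,0,0.05,0,0,0,0.05,0,0,0,0.02,0,0,0,0.002,0,0,0,0,0,0,0,0,0]
}}

```text
time: 24.32
position: [0.6217, 0.2243, 0.0194]
ee_rot: [3.141, 0.002, 3.141]
contact_force: [-0.3, -0.3, 0.4]
width: 0.578
gripper_force: 43.3
```

Request:
{"fn": "jog_arm", "kwargs": {
  "moves": [0,0.0,0.0015,0,0,0,0,0,0,0,0,0]
}}

```text
time: 24.7
position: [0.6216, 0.2243, 0.0178]
ee_rot: [3.141, 0.001, 3.141]
contact_force: [-1.0, -0.5, 5.7]
width: 0.575
gripper_force: 43.9
```

Touching the tile (5.7 N), so I release and rise clear.

Request:
{"fn": "jog_arm", "kwargs": {
  "moves": [0,0,0,0,0,0,0,0,0,0,0,0,0,0,-0.02,0,0,0,-0.05,0,0,0,-0.06,0,0,0,-0.06,0,0,0,-0.03,0,0,0,0,0,0,0,0,0],
  "fingers": 0.085
}}

```text
time: 25.95
position: [0.6203, 0.2241, 0.2361]
ee_rot: [-3.141, -0.001, 3.141]
contact_force: [-1.0, -0.1, -0.6]
width: 0.994
gripper_force: 0.0
```

```bash
python3 snap.py w8; python3 - <<'E'
from h import *
im,st=load('w8'); H=cv2.cvtColor(im,40); g=cv2.cvtColor(im,6)
u=proj('wrist',(.621,.224,.043),st); c=near(blobs(H[...,2]<62),u); e=cv2.fitEllipse(cv2.convexHull(c)); s=onplane('wrist',e[0],.041,st)
print('stopper',u.round(),np.round(e[0],1),np.round(e[1],1),s.round(4))
m=near(blobs((H[...,2]>180)&(H[...,1]<25)),proj('wrist',(.59,.19,.008),st)); r=cv2.minAreaRect(cv2.convexHull(m)); print('tile',np.round(r[0],1),np.round(r[1]),onplane('wrist',r[0],.008,st).round(4))
sc=manip.camera('scene')[:,:,::-1]; cv2.imwrite('pics/v9.png',np.vstack([im[80:340],sc[120:320]]))
E
```

```text
25.95 [0.62034851 0.2241475  0.23613224]
stopper [322. 172.] [310.4 178. ] [18.5 26.2] [0.6283 0.2119 0.041 ]
tile [321.1 162.7] [90. 86.] [0.6185 0.2231 0.008 ]
```

View pics/v9.png

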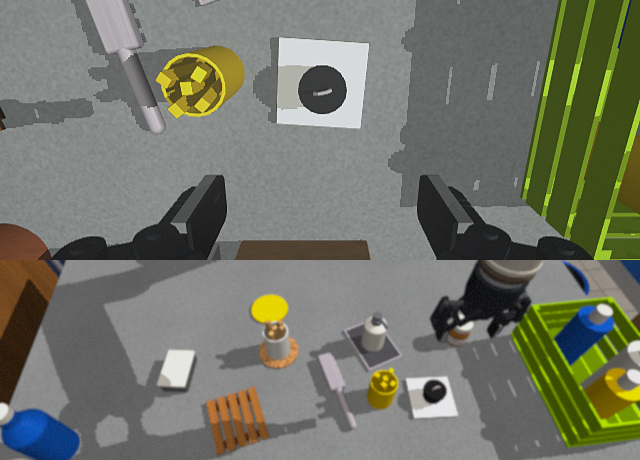

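The stopper is centred on the tile at (322,170) in w8, where the tile's middle is expected to project to about (322,172). The cup is on the cork, the bottle is on the tray and the duckboard is empty. The bystanders look unmoved. Handing in.

```bash
python3 -c "
from plant import manip
print(manip.finish_job())"
```

```text
the job is handed in; nothing more can be done
None
```

Job handed in at about 26 s: the cup of pegs is on the cork mat, the pump bottle on the steel tray and the stopper on the tile, each upright and, by the wrist camera, within about 2 mm of the middle; I touched nothing else, but no verdict came back.

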